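# Close the canister plug with its click-stop cap

### The job

Pick up the loose red click-stop cap, set it upright on the square stud of the canister's plug so that it drops fully home, and screw the plug tight by turning the cap clockwise (seen from above) until its ratchet clicks and slips about three times - at least two clicks, never more than five. Feel for the fit gently without forcing the plug down into the canister, leave the cap sitting on the plug, and do not disturb the beaker, the film can or the amber bottle.

Things in the scene. Friction and masses are not known exactly. Their poses are not given: they have to be found in the camera images.
- click_cap: Red ribbed round cap, 49 mm across, 48 mm tall, 120 to 200 g, loose, standing upright on the bench, open end down. Origin: centre of its lower rim; z up along its axis; a white line on top points to its +x. Grip it across the ribbed side. Its inner core is tied to the red shell by a detent ratchet that slips at about 0.35 N m, either way round.
- socket_mouth (a point): Mouth of the square socket in the cap's core, on the cap's axis, 4 mm above its lower rim. The socket is 18 mm across flats and 16 mm deep; until the ratchet has slipped its flats face along the cap's x and y axes.
- cap_core (a joint): Slip of the ratchet in the cap, in rad: 0 at the start, grows as the shell is turned clockwise over the held core, 0.524 (30 degrees) per click; it rests at whole clicks.
- canister: Blue round canister, 108 mm across, fixed to the bench by a round steel foot 132 mm across; origin at the centre of the foot's underside, z up. Its sprung plug, with the black rubber flange and brass stud, is on its axis on top.
- plug_seat (a point): Centre of the top face of the plug's rubber flange (58 mm across), 106 mm above the bench, on the canister's axis; z up. Fully home, the cap's lower rim rests on this face. If the socket is askew to the stud the cap hangs on the stud's chamfer about 10 mm higher; it drops home when turned to within about 0.1 rad of the stud (the square repeats every quarter turn).
- stud_top (a point): Centre of the top of the brass stud on the plug, 15 mm above the flange: a square 16 mm across flats, its top 4 mm chamfered to 11 mm. The stud may stand at any angle, which is not measured (this point does not turn with it). It turns clockwise against about 0.1 N m of friction for 0.3 to 0.9 rad, not known beforehand, then meets a hard stop.
- beaker: Clear beaker, 53 mm across, 67 mm tall; origin at the centre of its underside. Leave it alone.
- film_can: Black film can with grey lid, 35 mm across, 51 mm tall; origin at the centre of its underside. Leave it alone.
- amber_bottle: Amber glass bottle with black cap, 48 mm across, 105 mm tall; origin at the centre of its underside. Leave it alone.
- plug (a joint): How far the plug has been pushed down into the canister's neck, in m: 0 free. It stays put up to about 10 N of downward press and then yields 1 mm for each 5 N: 3 mm means 25 N, which harms it. A press of 5 N is plenty to find the fit.

How it is judged:
By the outcome, as a careful person would: the job done as asked, in the order asked, and still so for the second after the job is handed in, with the robot touching nothing.
It also fails if it takes over 72 s, if anything falls off the work surface, if the arm or the gripper's body presses on something with over 40 N, if the wrist force passes 120 N, or if a joint passes its speed limit or range.

### The arm

A 7-joint arm with a two-finger parallel gripper is mounted at the origin on the work surface; the furniture and walls round the work are solid. World frame = base frame: x ahead of the robot, y to its left, z up, the work surface at z = 0. Lengths are in m, angles in rad, forces in N, time in s.
With the tool pointing down it reaches from about 0.425 to 0.925 m from the base axis. Payload 6.8 kg.
Tool frame: the origin (TCP) lies midway between the tips of the shut fingers; the grasp point (between the pads) lies 19 mm behind it; z points along the fingers, y is the line along which they close (so a half turn about z gives the same grasp; the last joint's range is limited). The gripper opens to 85 mm and grips with 20 to 120 N. Pads are 22 mm wide; open, the fingers measure 114 mm over their backs; the gripper's body (76 mm by 85 mm) begins 54 mm behind the grasp point. The pads swing forward as they close: fully open they stand 13 mm farther back than shut.
Start: joints at [-1.269, 0.477, 0.022, 1.555, -0.011, 1.109, -0.083], TCP at [0.269, 0.619, 0.231] pointing down, gripper open.
Joint ranges: [-2.96, 2.96], [-0.34, 2.1], [-1.41, 1.46], [0.24, 2.44], [-1.37, 4.51], [0.17, 1.92], [-2.96, 2.96]. Speed limits (rad/s): [2.39, 2.39, 3.14, 3.14, 3.14, 3.14, 3.14].

### API

Orientations are given as a rotation vector (axis times angle).
In Python, from bench import get_obs, grab_frame, camera_params, r gives the robot as it stands.
- The arm moves only by the shell command python3 -m jog 'ROWS' [FORCE]. ROWS is JSON, a list of rows, each an object of numbers: "rx", "ry", "rz": the turn, a rotation vector about the world's x, y, z scaled (see below); "x", "y", "z": the shift along the world's x, y, z scaled (see below); "jaw": the opening, from -1 (shut) to 1 (fully open). In form: [{"rx": .., "ry": .., "rz": .., "x": .., "y": .., "z": .., "jaw": ..}, ...]. A call has 1 to 8 rows; each row shifts and turns the commanded pose from where the row before left it; what a row does not reach is not made up. The controller multiplies each number of a shift by 60 mm and each number of a turn by 10 degrees. A row lasts 1/8 s, in which the tool goes at most 62.5 mm and 10.7 degrees, less where a joint would pass 70% of its speed; a pose out of reach is approached as far as the arm can. A call with a number of a shift or a turn outside -1 to 1 is refused whole. A call with a gripper value outside its range is refused whole. The fingers move at their own pace and stop on an object; FORCE is the grip in N (left out, the last holds). Time passes only in rows, so rows that do not move let the fingers close. It gives the time, the measured TCP pose, the force, the opening and the grip force at its end, in the units of the state.
- get_obs(): the state, without advancing time (a new reading comes with each control period).
- grab_frame(name): name is "scene" or "top"; returns the picture (400x640x3 uint8, red, green, blue); there is no depth.
- camera_params(name): a dict with "fx", "fy", "cx", "cy" (pixels), "k1" (the pictures are not rectified: a ray, as slopes to the right and down, at radius r is drawn at 1 + k1 r^2 times it, then the intrinsics apply), "R" (3x3) and "t" (3): a world point X has camera coordinates R X + t. Camera axes: x right, y down, z forward; pixel columns grow to the right and rows downward; lengths in m; the calibration is good to about 2 mm. A picture is of the moment at which its call begins. camera_params takes no time and is no camera call.
- r.hand_in(): hands the job in; it is judged then, once.
The state is a dict: "clock": time; "joints": joint angles; "qvel": joint speeds; "tau": joint torques, N m; "tcp_pos": TCP position; "orientation": TCP orientation; "contact_force": force on the tool from outside, world axes, zero at the start; "moment": the same for the moment, N m; "grip_width": finger opening in m; "gripper_force": force on a finger pad.
Only numpy, scipy, OpenCV 4.12 (cv2) and the standard library are available. Lean on these libraries where they do the work, as an engineer would, in place of code of your own. Each camera call takes 0.05 s, during which the arm holds its last target. There are 200 camera calls.

## Working session

There is one attempt and no reset: what is moved stays moved. The work goes in short steps, Python scripts to look and compute and a shell command to move; the robot and the scene stay as the last step left them, time stands still between calls to the robot, and variables do not carry over. Pictures are saved under pics/ and viewed, at most 10 in all, crops included, and the job is handed in when it is done.

```bash
mkdir -p pics; cat > h.py <<'E'
import numpy as np, cv2
from bench import get_obs, grab_frame, camera_params, r
def snap(n,f,crop=None,s=1):
    im=grab_frame(n)
    if crop: a,b,c,d=crop; im=im[b:d,a:c]
    cv2.imwrite('pics/'+f,cv2.resize(im[:,:,::-1],None,fx=s,fy=s,interpolation=cv2.INTER_CUBIC))
def P(n,X):
    c=camera_params(n);R=np.array(c['R']);v=R@np.array(X)+np.array(c['t']);p=v[:2]/v[2]
    p=p*(1+c['k1']*(p@p));return p*[c['fx'],c['fy']]+[c['cx'],c['cy']]
def onz(n,u,v,z):
    c=camera_params(n);R=np.array(c['R']);q=np.array([(u-c['cx'])/c['fx'],(v-c['cy'])/c['fy']]);p=q.copy()
    for _ in range(20): p=q/(1+c['k1']*(p@p))
    d=R.T@np.array([*p,1]);o=-R.T@np.array(c['t']);return o+d*(z-o[2])/d[2]
E
python3 -c "
from h import *
a=grab_frame('top');b=grab_frame('scene')
cv2.imwrite('pics/top0.png',cv2.resize(a[:,:,::-1],(800,500)));cv2.imwrite('pics/sc0.png',cv2.resize(b[:,:,::-1],(800,500)))
np.save('top0.npy',a);np.save('sc0.npy',b)
print(get_obs());print(camera_params('top'))"
```

```text
{'clock': 0.1, 'joints': array([-1.26909219,  0.47773106,  0.02231447,  1.55632179, -0.01151026,
        1.10928601, -0.08308377]), 'qvel': array([ 0.00013964, -0.00214525, -0.00031853, -0.00413649, -0.00164231,
        0.0004956 , -0.00162519]), 'tau': array([ 4.43383513e-03, -5.97759426e+01,  1.61402073e+00, -2.81953311e+01,
        1.29599721e-02,  4.96071676e-03,  2.19864724e-06]), 'tcp_pos': array([0.26872416, 0.6186404 , 0.23042625]), 'orientation': array([-6.39088095e-01, -3.07566029e+00,  2.51551945e-03]), 'contact_force': array([ 0.37930076, -0.07387359,  0.19141714]), 'moment': array([-0.03755969,  0.02670598,  0.03438966]), 'gripper_force': 0.0, 'grip_width': 0.08524506941249653}
{'fx': 384.90362032842785, 'fy': 384.90362032842785, 'cx': 316.5852239596728, 'cy': 198.19056356040193, 'k1': -0.09293568235518673, 'R': array([[-0.01741662, -0.99962299,  0.02122587],
       [-0.98544885,  0.01357202, -0.16942953],
       [ 0.16907758, -0.0238679 , -0.9853137 ]]), 't': array([-0.15585307,  0.55484965,  0.90670497])}
```

View pics/top0.png

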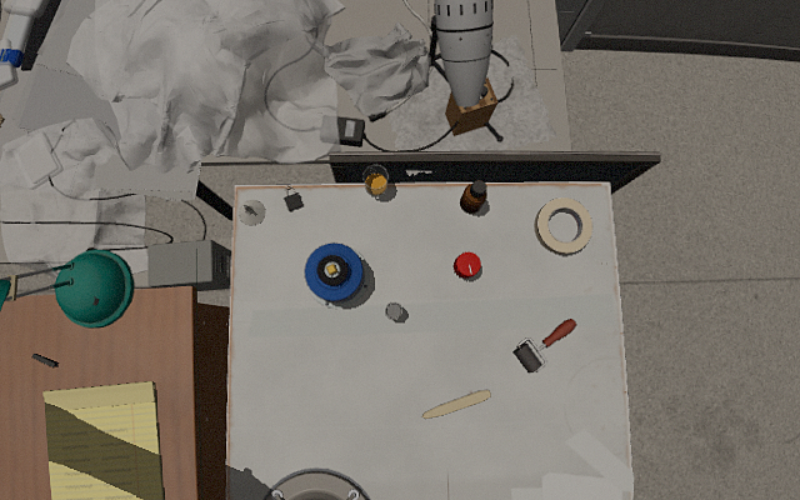

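View pics/sc0.png

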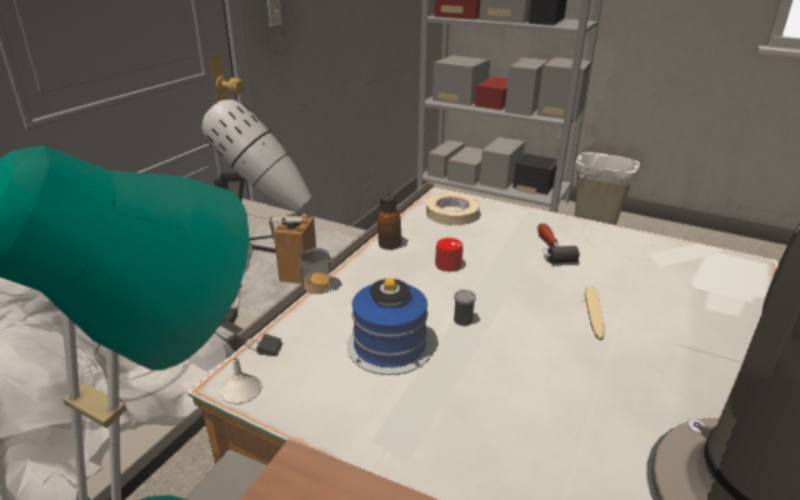

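The top view shows the cap at about (467,265), the canister plug at (334,269), the film can at (396,312) and the bottle at (473,197), all in 800-pixel scale. The beaker is at (376,180). Next I'll enlarge crops and project.

```bash
python3 -c "
from h import *
a=np.load('top0.npy');b=np.load('sc0.npy')
c=lambda i,x,y,w,h,s:cv2.resize(i[y:y+h,x:x+w,::-1],(w*s,h*s),interpolation=cv2.INTER_CUBIC)
cv2.imwrite('pics/c1.png',np.hstack([c(a,235,180,66,66,6),c(a,340,180,66,66,6)]))
print(P('top',[.269,.619,.231]),P('top',[0,0,0]),P('scene',[.269,.619,.231]))
for n,u,v,z in [('cap',467,265,.048),('seat',332,269,.121),('film',396,312,.051),('bot',479,185,.105),('beak',376,180,.02),]:
  print(n,onz('top',u/1.25,v/1.25,z))
for n,u,v,z in [('cap',449,244,.048),('seat',390,284,.121),('film',464.5,297,.051)]:
  print(n,onz('scene',u/1.25,v/1.25,z))
h=cv2.cvtColor(a,cv2.COLOR_RGB2HSV); m=((h[:,:,0]<6)|(h[:,:,0]>174))&(h[:,:,1]>180)&(h[:,:,2]>80); m[:,:340]=0;m[:180]=0;m[240:]=0;m[:,400:]=0
ys,xs=np.nonzero(m);print(xs.min(),xs.max(),ys.min(),ys.max(),xs.mean(),ys.mean())
"
```

```text
[-51.69644108 321.37575738] [252.90851611 424.88484517] [ 31.71392984 934.72894124]
cap [ 0.51577703 -0.30553959  0.048     ]
seat [ 0.50236003 -0.04613211  0.121     ]
film [ 0.42546442 -0.16276314  0.051     ]
bot [ 0.66319802 -0.32577351  0.105     ]
beak [ 0.70227397 -0.12625448  0.02      ]
cap [ 0.51679322 -0.30497589  0.048     ]
seat [ 0.49611077 -0.03521745  0.121     ]
film [ 0.42497187 -0.15227369  0.051     ]
364 384 202 220 374.1135531135531 210.69230769230768
```

View pics/c1.png

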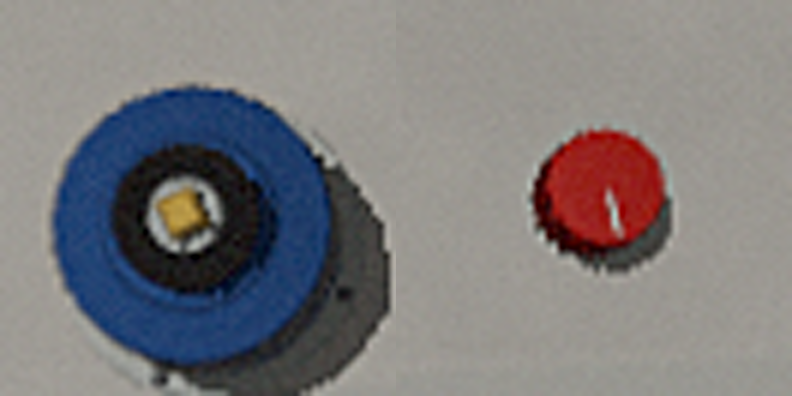

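Left crop: stud top centre is near (183,212), and the flange is centred near (188,218). Right crop: the cap top is centred near (604,189), with its white line running (610,188)→(619,235). I'll get the angles and check where the lamp is.

```bash
python3 -c "
from h import *
a=np.load('top0.npy');b=np.load('sc0.npy')
c=lambda i,x,y,w,h,s:cv2.resize(i[y:y+h,x:x+w,::-1],(w*s,h*s),interpolation=cv2.INTER_CUBIC)
cv2.imwrite('pics/c2.png',np.hstack([c(a,255,205,20,20,20),c(b,300,215,20,20,20)]))
p=onz('top',340+(610-396)/6,180+188/6,.048);q=onz('top',340+(619-396)/6,180+235/6,.048);d=q-p
print('cap ang',np.degrees(np.arctan2(d[1],d[0])))
print('capc',onz('top',374.7,211.5,.048),'stud',onz('top',265.4,215.3,.121),'flange',onz('top',266.2,216.2,.104))
for z in (.1,.3,.5): print(z,onz('top',93/1.25,290/1.25,z),onz('scene',130/1.25,260/1.25,z))
"
```

```text
cap ang -171.54775990588394
capc [ 0.51698662 -0.3083452   0.048     ] stud [ 0.50213716 -0.04567805  0.121     ] flange [ 0.50218799 -0.04566445  0.104     ]
0.1 [0.4699867  0.41400533 0.1       ] [0.91132811 0.07451494 0.1       ]
0.3 [0.45219659 0.28923023 0.3       ] [0.59021591 0.28195464 0.3       ]
0.5 [0.43440649 0.16445513 0.5       ] [0.26910372 0.48939435 0.5       ]
```

View pics/c2.png

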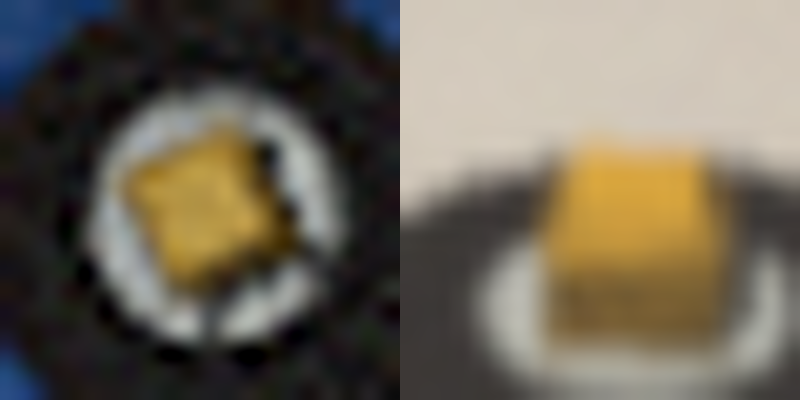

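```bash
python3 -m jog '[{"y":-1,"jaw":1},{"y":-1,"jaw":1},{"y":-1,"jaw":1},{"y":-1,"x":0.3,"jaw":1}]' 60; python3 -c "
from h import *
o=get_obs();print(o['joints'])"
```

```text
[-1.26909219  0.47773106  0.02231447  1.55632179 -0.01151026  1.10928601
 -0.08308377]validation failed for argument at $[0]...
```

Left crop: the stud's upper-left edge runs (125,188)→(232,128) and its left edge (125,188)→(180,290), so it is turned about 29° in the image. I'll find the lamp's occupied volume before crossing, and rows probably need every field.

```bash
python3 -c "
from h import *
a=np.load('top0.npy');b=np.load('sc0.npy')
def m(i):
  h=cv2.cvtColor(i,cv2.COLOR_RGB2HSV);k=((h[:,:,0]>70)&(h[:,:,0]<95)&(h[:,:,1]>110)).astype(np.uint8)
  return cv2.morphologyEx(k,cv2.MORPH_CLOSE,np.ones((9,9)))
A,B=m(a),m(b)
keep=[]
for z in np.arange(.02,.8,.03):
  for x in np.arange(.1,.9,.02):
    for y in np.arange(.0,.7,.02):
      u=P('top',[x,y,z]);v=P('scene',[x,y,z])
      if 0<=u[0]<640 and 0<=u[1]<400 and A[int(u[1]),int(u[0])] and 0<=v[0]<640 and 0<=v[1]<400 and B[int(v[1]),int(v[0])]: keep.append((x,y,z))
k=np.array(keep);print(A.sum(),B.sum(),len(k))
for z in np.unique(k[:,2]):
  s=k[k[:,2]==z];print(z.round(2),s.min(0)[:2].round(2),s.max(0)[:2].round(2),len(s))
c=camera_params('scene');print(-np.array(c['R']).T@c['t'])
def ang(p,q):
  d=onz('top',255+q[0]/20,205+q[1]/20,.119)-onz('top',255+p[0]/20,205+p[1]/20,.119);return np.degrees(np.arctan2(d[1],d[0]))%90
print('stud',ang((125,188),(232,128)),ang((125,188),(180,290)),ang((232,128),(290,240)),ang((180,290),(290,240)))
"
```

```text
Traceback (most recent call last):
  File "h.py", line 8, in P
    c=camera_params(n);R=np.array(c['R']);v=R@np.array(X)+np.array(c['t']);p=v[:2]/v[2]
ValueError: time passes only in moves, steps and waits
```

```bash
python3 -m jog '[{"rx":0,"ry":0,"rz":0,"x":0,"y":-1,"z":0,"jaw":1}]' 60; python3 -c "
from h import *
o=get_obs();print(o['joints'])"
```

```text
clock: 0.22
tcp_pos: [0.2672, 0.5614, 0.2298]
orientation: [-0.633, -3.076, -0.0]
contact_force: [1.1, -0.6, 0.6]
grip_width: 0.0853
gripper_force: 0.0
[-1.24117374  0.39069096  0.01974307  1.69213344 -0.00995217  1.05871206
 -0.0530283 ]
```

```bash
sed -i 's/^def snap/import functools\ncamera_params=functools.lru_cache(camera_params)\ndef snap/' h.py; python3 -c "
from h import *
a=np.load('top0.npy');b=np.load('sc0.npy')
def m(i):
  h=cv2.cvtColor(i,cv2.COLOR_RGB2HSV);k=((h[:,:,0]>70)&(h[:,:,0]<95)&(h[:,:,1]>110)).astype(np.uint8)
  return cv2.morphologyEx(k,cv2.MORPH_CLOSE,np.ones((9,9)))
A,B=m(a),m(b)
keep=[]
for z in np.arange(.02,.8,.03):
  for x in np.arange(.1,.9,.02):
    for y in np.arange(.0,.7,.02):
      u=P('top',[x,y,z]);v=P('scene',[x,y,z])
      if 0<=u[0]<640 and 0<=u[1]<400 and A[int(u[1]),int(u[0])] and 0<=v[0]<640 and 0<=v[1]<400 and B[int(v[1]),int(v[0])]: keep.append((x,y,z))
k=np.array(keep);print(A.sum(),B.sum(),len(k))
for z in np.unique(k[:,2]):
  s=k[k[:,2]==z];print(z.round(2),s.min(0)[:2].round(2),s.max(0)[:2].round(2),len(s))
c=camera_params('scene');print(-np.array(c['R']).T@c['t'])
def ang(p,q):
  d=onz('top',255+q[0]/20,205+q[1]/20,.119)-onz('top',255+p[0]/20,205+p[1]/20,.119);return np.degrees(np.arctan2(d[1],d[0]))%90
print('stud',ang((125,188),(232,128)),ang((125,188),(180,290)),ang((232,128),(290,240)),ang((180,290),(290,240)))
"
```

```text
5665 25280 44
0.14 [0.64 0.18] [0.64 0.18] 1
0.17 [0.62 0.16] [0.62 0.16] 1
0.26 [0.5  0.28] [0.52 0.34] 5
0.29 [0.46 0.14] [0.6  0.34] 11
0.32 [0.44 0.26] [0.5  0.34] 12
0.35 [0.44 0.24] [0.5 0.4] 10
0.38 [0.46 0.26] [0.48 0.28] 3
0.41 [0.44 0.34] [0.44 0.34] 1
[0.18217202 0.54555256 0.55414413]
stud 28.942247297360453 28.24107626374652 27.172719839265085 23.951917782098846
```

Lamp head occupies roughly x .43–.52, y .24–.36, z .25–.41, so I'll go over it.

```bash
python3 -m jog '[{"rx":0,"ry":0,"rz":0,"x":0,"y":0,"z":1,"jaw":1},{"rx":0,"ry":0,"rz":0,"x":0,"y":0,"z":1,"jaw":1},{"rx":0,"ry":0,"rz":0,"x":0,"y":0,"z":1,"jaw":1},{"rx":0,"ry":0,"rz":0,"x":0,"y":0,"z":1,"jaw":1},{"rx":0,"ry":0,"rz":0,"x":0,"y":0,"z":0.8,"jaw":1},{"rx":0,"ry":0,"rz":0,"x":0,"y":0,"z":0,"jaw":1}]' 60; python3 -c "
from h import *
o=get_obs();print(o['joints'])"
```

```text
clock: 0.98
tcp_pos: [0.2694, 0.5599, 0.5236]
orientation: [0.639, 3.075, 0.012]
contact_force: [0.4, 0.3, 0.2]
grip_width: 0.085
gripper_force: 0.0
[-1.25770563  0.26993701  0.04855092  1.21442965 -0.01299794  1.65007739
 -0.05122831]
```

```bash
python3 -m jog '[{"rx":0,"ry":0,"rz":0,"x":0.3,"y":-0.9,"z":0,"jaw":1},{"rx":0,"ry":0,"rz":0,"x":0.3,"y":-0.9,"z":0,"jaw":1},{"rx":0,"ry":0,"rz":0,"x":0.4,"y":-0.9,"z":0,"jaw":1},{"rx":0,"ry":0,"rz":0,"x":0.4,"y":-0.9,"z":0,"jaw":1},{"rx":0,"ry":0,"rz":0,"x":0.4,"y":-0.9,"z":0,"jaw":1},{"rx":0,"ry":0,"rz":0,"x":0.4,"y":-0.9,"z":0,"jaw":1},{"rx":0,"ry":0,"rz":0,"x":0.4,"y":-0.9,"z":0,"jaw":1},{"rx":0,"ry":0,"rz":0,"x":0,"y":0,"z":0,"jaw":1}]' 60; python3 -c "
from h import *
o=get_obs();print(o['joints'])"
```

```text
clock: 1.98
tcp_pos: [0.4264, 0.1759, 0.5186]
orientation: [-0.654, -3.072, 0.001]
contact_force: [-0.6, 0.8, -0.2]
grip_width: 0.0854
gripper_force: 0.0
[-0.87518322 -0.05067858  0.33207186  1.58069175  0.01700512  1.60969675
  0.60855716]
```

```bash
python3 -m jog '[{"rx":0,"ry":0,"rz":0,"x":0.2,"y":-1,"z":0,"jaw":1},{"rx":0,"ry":0,"rz":0,"x":0.2,"y":-1,"z":0,"jaw":1},{"rx":0,"ry":0,"rz":0,"x":0.2,"y":-0.9,"z":-0.4,"jaw":1},{"rx":0,"ry":0,"rz":0,"x":0.2,"y":-0.9,"z":-0.4,"jaw":1},{"rx":0,"ry":0,"rz":0,"x":0.2,"y":-0.9,"z":-0.4,"jaw":1},{"rx":0,"ry":0,"rz":0,"x":0.2,"y":-0.9,"z":-0.4,"jaw":1},{"rx":0,"ry":0,"rz":0,"x":0.2,"y":-0.9,"z":-0.4,"jaw":1},{"rx":0,"ry":0,"rz":0,"x":0.1,"y":-0.9,"z":-0.4,"jaw":1}]' 60; python3 -m jog '[{"rx":0,"ry":0,"rz":0,"x":0,"y":-0.6,"z":-0.8,"jaw":1},{"rx":0,"ry":0,"rz":0,"x":0,"y":0,"z":-0.8,"jaw":1},{"rx":0,"ry":0,"rz":0,"x":0,"y":0,"z":0,"jaw":1}]' 60;python3 -c "
from h import *
o=get_obs();print(o['joints'])"
```

```text
clock: 2.98
tcp_pos: [0.5157, -0.2627, 0.3731]
orientation: [-0.635, -3.075, -0.001]
contact_force: [0.6, 1.6, -0.9]
grip_width: 0.0852
gripper_force: 0.0
clock: 3.35
tcp_pos: [0.513, -0.2965, 0.2749]
orientation: [-0.637, -3.067, -0.003]
contact_force: [0.1, 0.3, -1.0]
grip_width: 0.0857
gripper_force: 0.0
[-0.19450728  0.38902822  0.81687127  1.74144409 -0.30524509  1.15385469
  1.87426188]
```

```bash
python3 -m jog '[{"rx":0,"ry":0,"rz":0,"x":0.06,"y":-0.17,"z":-0.8,"jaw":1},{"rx":0,"ry":0,"rz":0,"x":0,"y":0,"z":-0.9,"jaw":1},{"rx":0,"ry":0,"rz":0,"x":0,"y":0,"z":-0.8,"jaw":1},{"rx":0,"ry":0,"rz":0,"x":0,"y":0,"z":-0.5,"jaw":1},{"rx":0,"ry":0,"rz":0,"x":0,"y":0,"z":0,"jaw":1},{"rx":0,"ry":0,"rz":0,"x":0,"y":0,"z":0,"jaw":1}]' 60;python3 -c "
from h import *
o=get_obs();print(o['joints']); snap('top','t1.png',(335,175,415,245),5)"
```

```text
clock: 4.1
tcp_pos: [0.5203, -0.3093, 0.1015]
orientation: [0.637, 3.073, -0.001]
contact_force: [0.7, -0.2, 0.1]
grip_width: 0.0856
gripper_force: 0.0
[-0.05514005  0.60398312  0.67479094  1.87236131 -0.49913522  0.83671143
  2.03831992]
```

View pics/t1.png

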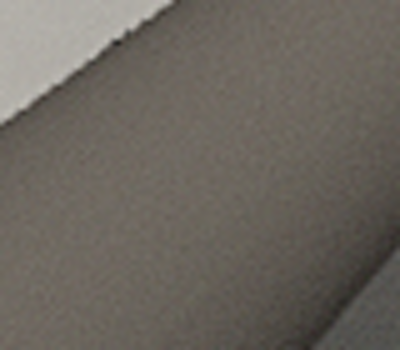

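The forearm fills the crop and hides the cap, so I'll rely on the measurement.

```bash
python3 -m jog '[{"rx":0,"ry":0,"rz":0,"x":-0.05,"y":0.03,"z":-0.5,"jaw":1},{"rx":0,"ry":0,"rz":0,"x":0,"y":0,"z":-0.5,"jaw":1},{"rx":0,"ry":0,"rz":0,"x":0,"y":0,"z":-0.45,"jaw":1},{"rx":0,"ry":0,"rz":0,"x":0,"y":0,"z":0,"jaw":1},{"rx":0,"ry":0,"rz":0,"x":0,"y":0,"z":0,"jaw":1}]' 40;python3 -m jog '[{"rx":0,"ry":0,"rz":0,"x":0,"y":0,"z":0,"jaw":0.4}]' 40
```

```text
clock: 4.78
tcp_pos: [0.5167, -0.308, 0.0142]
orientation: [0.639, 3.073, -0.001]
contact_force: [0.2, 0.2, 0.2]
grip_width: 0.0851
gripper_force: 0.0
clock: 4.9
tcp_pos: [0.5166, -0.3078, 0.014]
orientation: [0.639, 3.073, -0.001]
contact_force: [0.8, -0.2, 0.8]
grip_width: 0.0698
gripper_force: 0.0
```

```bash
python3 -m jog '[{"rx":0,"ry":0,"rz":0,"x":0,"y":0,"z":0,"jaw":-1},{"rx":0,"ry":0,"rz":0,"x":0,"y":0,"z":0,"jaw":-1},{"rx":0,"ry":0,"rz":0,"x":0,"y":0,"z":0,"jaw":-1},{"rx":0,"ry":0,"rz":0,"x":0,"y":0,"z":0,"jaw":-1}]' 40; python3 -m jog '[{"rx":0,"ry":0,"rz":0,"x":0,"y":0,"z":0.5,"jaw":-1},{"rx":0,"ry":0,"rz":0,"x":0,"y":0,"z":1,"jaw":-1},{"rx":0,"ry":0,"rz":0,"x":0,"y":0,"z":1,"jaw":-1},{"rx":0,"ry":0,"rz":0,"x":0,"y":0,"z":0.6,"jaw":-1},{"rx":0,"ry":0,"rz":0,"x":0,"y":0,"z":0,"jaw":-1}]' 60
```

```text
clock: 5.4
tcp_pos: [0.5162, -0.3074, 0.0136]
orientation: [0.639, 3.074, 0.001]
contact_force: [-1.8, 1.1, 8.9]
grip_width: 0.0484
gripper_force: 40.2
clock: 6.02
tcp_pos: [0.5169, -0.3083, 0.2014]
orientation: [0.638, 3.07, -0.001]
contact_force: [0.8, -0.0, -2.1]
grip_width: 0.0481
gripper_force: 62.4
```

```bash
python3 -m jog '[{"rx":0,"ry":0,"rz":0,"x":-0.05,"y":0.9,"z":0,"jaw":-1},{"rx":0,"ry":0,"rz":0.5,"x":-0.05,"y":0.9,"z":0,"jaw":-1},{"rx":0,"ry":0,"rz":0.5,"x":-0.05,"y":0.9,"z":0,"jaw":-1},{"rx":0,"ry":0,"rz":0.5,"x":-0.05,"y":0.9,"z":0,"jaw":-1},{"rx":0,"ry":0,"rz":0.4,"x":-0.05,"y":0.78,"z":0,"jaw":-1},{"rx":0,"ry":0,"rz":0,"x":0,"y":0,"z":0,"jaw":-1},{"rx":0,"ry":0,"rz":0,"x":0,"y":0,"z":0,"jaw":-1},{"rx":0,"ry":0,"rz":0,"x":0,"y":0,"z":0,"jaw":-1}]' 60;python3 -c "
from h import *
o=get_obs();print(o['joints'],o['tcp_pos']); snap('scene','s1.png',(230,140,390,300),5)"
```

```text
clock: 7.02
tcp_pos: [0.5002, -0.046, 0.198]
orientation: [-0.127, -3.138, 0.001]
contact_force: [0.3, -0.4, -1.2]
grip_width: 0.0482
gripper_force: 62.5
[-0.63509872  0.27582259  0.72140016  2.03250055 -0.2283929   0.91306765
  1.69833126] [ 0.50017439 -0.04599649  0.19797481]
```

View pics/s1.png

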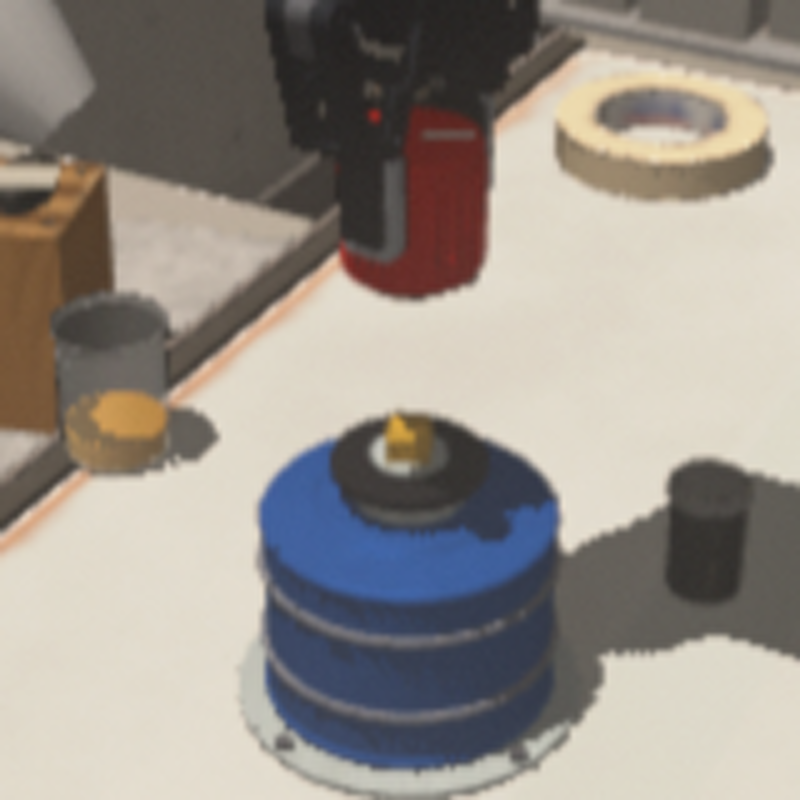

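Cap hangs at crop x 340–488 (centre 414, rim bottom y 297). The stud is below at about (409,440), with its top face near (408,425). Checking the alignment across the scene view.

```bash
python3 -c "
from h import *
f=lambda X:(P('scene',X)-[230,140])*5
print('rim',f([.5002,-.046,.184]),'left/right', )
t=np.linspace(0,6.28,60)
ring=lambda c,r:np.array([f([c[0]+r*np.cos(a),c[1]+r*np.sin(a),c[2]]) for a in t])
R=ring([.5002,-.046,.186],.0245);print('cap rim',R.min(0),R.max(0))
for c in ([.5022,-.0457],):
  R=ring([*c,.106],.029);print('flange',R.min(0),R.max(0),'stud',f([*c,.121]),f([*c,.117]))
print((f([.5122,-.0457,.121])-f([.5022,-.0457,.121])),f([.5022,-.0357,.121])-f([.5022,-.0457,.121]))
"
```

```text
rim [414.51855989 264.44152716] left/right
cap rim [343.23174066 226.00897422] [485.82225236 294.55283414]
flange [328.79599808 409.12381869] [489.12253544 498.22368329] stud [408.97040146 417.43078841] [408.96903271 426.796861  ]
[-24.40225008  -7.16492671] [-13.40664661  13.42670174]
```

```bash
python3 -m jog '[{"rx":0,"ry":0,"rz":0,"x":0.035,"y":0,"z":-0.5,"jaw":-1},{"rx":0,"ry":0,"rz":0,"x":0,"y":0,"z":-0.5,"jaw":-1},{"rx":0,"ry":0,"rz":0,"x":0,"y":0,"z":0,"jaw":-1},{"rx":0,"ry":0,"rz":0,"x":0,"y":0,"z":0,"jaw":-1}]' 60;python3 -m jog '[{"rx":0,"ry":0,"rz":0,"x":0,"y":0,"z":-0.05,"jaw":-1},{"rx":0,"ry":0,"rz":0,"x":0,"y":0,"z":-0.05,"jaw":-1},{"rx":0,"ry":0,"rz":0,"x":0,"y":0,"z":0,"jaw":-1}]' 60
```

```text
clock: 7.58
tcp_pos: [0.5032, -0.0453, 0.1391]
orientation: [0.125, 3.138, -0.0]
contact_force: [-0.2, 0.2, -0.7]
grip_width: 0.0482
gripper_force: 62.5
clock: 7.95
tcp_pos: [0.5026, -0.0443, 0.1324]
orientation: [0.123, 3.139, 0.0]
contact_force: [0.4, 0.9, -1.4]
grip_width: 0.0482
gripper_force: 62.5
```

```bash
for i in 1; do python3 -m jog '[{"rx":0,"ry":0,"rz":0,"x":0,"y":-0.015,"z":-0.03,"jaw":-1},{"rx":0,"ry":0,"rz":0,"x":0,"y":0,"z":0,"jaw":-1}]' 60; done; python3 -m jog '[{"rx":0,"ry":0,"rz":0,"x":0,"y":0,"z":-0.03,"jaw":-1},{"rx":0,"ry":0,"rz":0,"x":0,"y":0,"z":0,"jaw":-1}]' 60;python3 -c "
from h import *
print(get_obs()['moment'])"
```

```text
clock: 8.2
tcp_pos: [0.5026, -0.0455, 0.1304]
orientation: [-0.123, -3.139, 0.0]
contact_force: [0.6, 0.7, -2.1]
grip_width: 0.0478
gripper_force: 62.5
clock: 8.45
tcp_pos: [0.5025, -0.0451, 0.1286]
orientation: [-0.123, -3.139, -0.001]
contact_force: [-1.0, 0.9, -1.4]
grip_width: 0.0483
gripper_force: 62.7
[ 0.15580154  0.10722588 -0.00353255]
```

```bash
python3 -m jog '[{"rx":0,"ry":0,"rz":0,"x":0,"y":0,"z":-0.02,"jaw":-1},{"rx":0,"ry":0,"rz":0,"x":0,"y":0,"z":0,"jaw":-1}]' 60; python3 -m jog '[{"rx":0,"ry":0,"rz":0,"x":0,"y":0,"z":-0.02,"jaw":-1},{"rx":0,"ry":0,"rz":0,"x":0,"y":0,"z":0,"jaw":-1}]' 60
```

```text
clock: 8.7
tcp_pos: [0.5026, -0.0449, 0.1276]
orientation: [-0.122, -3.139, -0.001]
contact_force: [-1.6, 3.1, 2.4]
grip_width: 0.0482
gripper_force: 63.0
clock: 8.95
tcp_pos: [0.5027, -0.0449, 0.1267]
orientation: [-0.123, -3.139, -0.002]
contact_force: [-3.0, 3.5, 8.4]
grip_width: 0.0479
gripper_force: 63.5
```

```bash
python3 -m jog '[{"rx":0,"ry":0,"rz":0,"x":-0.01,"y":0.012,"z":0.008,"jaw":-1},{"rx":0,"ry":0,"rz":0,"x":0,"y":0,"z":0,"jaw":-1}]' 60; python3 -m jog '[{"rx":0,"ry":0,"rz":-0.3,"x":0,"y":0,"z":0,"jaw":-1},{"rx":0,"ry":0,"rz":0,"x":0,"y":0,"z":0,"jaw":-1}]' 60;python3 -c "
from h import *
print(get_obs()['moment'])"
```

```text
clock: 9.2
tcp_pos: [0.5023, -0.0447, 0.127]
orientation: [0.123, 3.139, 0.0]
contact_force: [-1.6, 2.4, 5.8]
grip_width: 0.0481
gripper_force: 63.0
clock: 9.45
tcp_pos: [0.502, -0.0446, 0.1268]
orientation: [-0.204, -3.135, -0.0]
contact_force: [-1.8, 2.5, 3.1]
grip_width: 0.0483
gripper_force: 63.0
[ 0.48651815  0.31816609 -0.04393413]
```

```bash
python3 -m jog '[{"rx":0,"ry":0,"rz":-0.3,"x":-0.01,"y":0.012,"z":-0.01,"jaw":-1},{"rx":0,"ry":0,"rz":0,"x":0,"y":0,"z":0,"jaw":-1}]' 60; python3 -m jog '[{"rx":0,"ry":0,"rz":-0.3,"x":-0.01,"y":0.01,"z":-0.01,"jaw":-1},{"rx":0,"ry":0,"rz":0,"x":0,"y":0,"z":0,"jaw":-1}]' 60;python3 -c "
from h import *
print(get_obs()['moment'])"
```

```text
clock: 9.7
tcp_pos: [0.5013, -0.0442, 0.1258]
orientation: [-0.285, -3.128, 0.001]
contact_force: [-0.1, 1.0, -1.9]
grip_width: 0.0483
gripper_force: 62.6
clock: 9.95
tcp_pos: [0.5007, -0.0436, 0.1254]
orientation: [-0.366, -3.12, 0.001]
contact_force: [-0.3, -0.3, -1.5]
grip_width: 0.048
gripper_force: 62.6
[ 0.0222989  -0.05312742  0.07233657]
```

```bash
python3 -m jog '[{"rx":0,"ry":0,"rz":0,"x":0,"y":0,"z":-0.02,"jaw":-1},{"rx":0,"ry":0,"rz":0,"x":0,"y":0,"z":0,"jaw":-1}]' 60; python3 -m jog '[{"rx":0,"ry":0,"rz":0,"x":0,"y":0,"z":-0.015,"jaw":-1},{"rx":0,"ry":0,"rz":0,"x":0,"y":0,"z":0,"jaw":-1}]' 60;python3 -c "
from h import *
print(get_obs()['moment'])"
```

```text
clock: 10.2
tcp_pos: [0.5008, -0.0435, 0.1243]
orientation: [-0.368, -3.12, 0.0]
contact_force: [-0.4, -0.1, -2.0]
grip_width: 0.0481
gripper_force: 62.6
clock: 10.45
tcp_pos: [0.5008, -0.0434, 0.1234]
orientation: [-0.368, -3.12, 0.0]
contact_force: [0.3, 0.3, -1.5]
grip_width: 0.0482
gripper_force: 62.6
[-0.04101675  0.11041174  0.01282366]
```

```bash
python3 -m jog '[{"rx":0,"ry":0,"rz":0,"x":0,"y":0,"z":-0.025,"jaw":-1},{"rx":0,"ry":0,"rz":0,"x":0,"y":0,"z":0,"jaw":-1}]' 60; python3 -m jog '[{"rx":0,"ry":0,"rz":0,"x":0,"y":0,"z":-0.025,"jaw":-1},{"rx":0,"ry":0,"rz":0,"x":0,"y":0,"z":0,"jaw":-1}]' 60; python3 -m jog '[{"rx":0,"ry":0,"rz":0,"x":0,"y":0,"z":-0.015,"jaw":-1},{"rx":0,"ry":0,"rz":0,"x":0,"y":0,"z":0,"jaw":-1}]' 60;
```

```text
clock: 10.7
tcp_pos: [0.5007, -0.0433, 0.1219]
orientation: [-0.369, -3.12, 0.0]
contact_force: [-0.1, -0.6, -1.4]
grip_width: 0.048
gripper_force: 62.6
clock: 10.95
tcp_pos: [0.5007, -0.0433, 0.1204]
orientation: [-0.369, -3.12, 0.0]
contact_force: [0.3, 0.7, -1.9]
grip_width: 0.0481
gripper_force: 62.6
clock: 11.2
tcp_pos: [0.5008, -0.0433, 0.1197]
orientation: [-0.369, -3.12, -0.0]
contact_force: [-1.7, -0.3, 2.2]
grip_width: 0.0481
gripper_force: 63.0
```

```bash
python3 -m jog '[{"rx":0,"ry":0,"rz":-0.4,"x":0,"y":0,"z":0,"jaw":-1},{"rx":0,"ry":0,"rz":-0.4,"x":0,"y":0,"z":0,"jaw":-1},{"rx":0,"ry":0,"rz":0,"x":0,"y":0,"z":0,"jaw":-1}]' 60 | sed -n 2,4p;python3 -c "
from h import *
print(get_obs()['moment'],get_obs()['joints'][6])"
python3 -m jog '[{"rx":0,"ry":0,"rz":-0.4,"x":0,"y":0,"z":0,"jaw":-1},{"rx":0,"ry":0,"rz":-0.4,"x":0,"y":0,"z":0,"jaw":-1},{"rx":0,"ry":0,"rz":0,"x":0,"y":0,"z":0,"jaw":-1}]' 60 | sed -n 2,4p;python3 -c "
from h import *
print(get_obs()['moment'])"
```

```text
tcp_pos: [0.5005, -0.0432, 0.1197]
orientation: [-0.584, -3.086, -0.0]
contact_force: [-4.8, 1.1, 4.5]
[0.13608336 0.80911575 0.03880254] 1.5625890447129185
tcp_pos: [0.5006, -0.0429, 0.1197]
orientation: [-0.797, -3.038, -0.001]
contact_force: [-2.4, 0.5, 5.2]
[0.24012622 0.73664347 0.11776861]
```

```bash
python3 -m jog '[{"rx":0,"ry":0,"rz":-0.4,"x":0,"y":0,"z":0,"jaw":-1},{"rx":0,"ry":0,"rz":-0.4,"x":0,"y":0,"z":0,"jaw":-1},{"rx":0,"ry":0,"rz":0,"x":0,"y":0,"z":0,"jaw":-1}]' 60 | sed -n 2,4p;python3 -c "
from h import *
print(get_obs()['moment'],get_obs()['joints'][6])"
python3 -m jog '[{"rx":0,"ry":0,"rz":-0.4,"x":0,"y":0,"z":0,"jaw":-1},{"rx":0,"ry":0,"rz":-0.4,"x":0,"y":0,"z":0,"jaw":-1},{"rx":0,"ry":0,"rz":0,"x":0,"y":0,"z":0,"jaw":-1}]' 60 | sed -n 2,4p;python3 -c "
from h import *
print(get_obs()['moment'])"
```

```text
tcp_pos: [0.5008, -0.0427, 0.1197]
orientation: [-1.007, -2.975, -0.001]
contact_force: [-3.4, 1.3, 4.4]
[0.40786191 0.66572737 0.05385688] 1.3380357616742706
tcp_pos: [0.501, -0.0425, 0.1197]
orientation: [-1.211, -2.898, -0.001]
contact_force: [-2.5, 2.8, 4.6]
[0.60513145 0.54977842 0.04124666]
```

```bash
python3 -m jog '[{"rx":0,"ry":0,"rz":-0.4,"x":-0.01,"y":0.01,"z":0,"jaw":-1},{"rx":0,"ry":0,"rz":-0.4,"x":0,"y":0,"z":0,"jaw":-1},{"rx":0,"ry":0,"rz":0,"x":0,"y":0,"z":0,"jaw":-1}]' 60 | sed -n 2,4p;python3 -c "
from h import *
print(get_obs()['moment'],get_obs()['joints'][6])"
python3 -m jog '[{"rx":0,"ry":0,"rz":-0.4,"x":0,"y":0,"z":0,"jaw":-1},{"rx":0,"ry":0,"rz":-0.4,"x":0,"y":0,"z":0,"jaw":-1},{"rx":0,"ry":0,"rz":0,"x":0,"y":0,"z":0,"jaw":-1}]' 60 | sed -n 2,4p;python3 -c "
from h import *
print(get_obs()['moment'])"
```

```text
tcp_pos: [0.5011, -0.0424, 0.1197]
orientation: [1.409, 2.807, 0.001]
contact_force: [0.6, 1.8, 0.2]
[ 0.37945985 -0.19609825  0.19191612] 1.1165489580872088
tcp_pos: [0.5013, -0.0419, 0.1198]
orientation: [1.601, 2.702, 0.002]
contact_force: [2.2, 3.8, -0.6]
[ 0.74954168 -0.68409049  0.09541586]
```

```bash
python3 -m jog '[{"rx":0,"ry":0,"rz":-0.4,"x":0.01,"y":0.01,"z":-0.005,"jaw":-1},{"rx":0,"ry":0,"rz":-0.4,"x":0,"y":0,"z":0,"jaw":-1},{"rx":0,"ry":0,"rz":0,"x":0,"y":0,"z":0,"jaw":-1}]' 60 | sed -n 2,4p;python3 -c "
from h import *
print(get_obs()['moment'],get_obs()['joints'][6])"
python3 -m jog '[{"rx":0,"ry":0,"rz":-0.4,"x":0,"y":0,"z":0,"jaw":-1},{"rx":0,"ry":0,"rz":-0.4,"x":0,"y":0,"z":0,"jaw":-1},{"rx":0,"ry":0,"rz":0,"x":0,"y":0,"z":0,"jaw":-1}]' 60 | sed -n 2,4p;python3 -c "
from h import *
print(get_obs()['moment'])"
```

```text
tcp_pos: [0.5016, -0.0422, 0.1197]
orientation: [1.787, 2.582, 0.001]
contact_force: [1.4, 1.6, 4.8]
[ 0.4214036  -0.20210051 -0.04185814] 0.8984067493651148
tcp_pos: [0.5018, -0.0419, 0.1197]
orientation: [1.962, 2.452, 0.002]
contact_force: [3.2, 3.2, 4.7]
[ 0.63592906 -0.50733077  0.06310849]
```

```bash
cat > m.py <<'E'
from h import *
o=get_obs();v=o['orientation'];print(round(2*np.degrees(np.arctan2(v[1],v[0]))%360,1),'Mz',o['moment'][2].round(3),'t7',o['tau'][6].round(3),'F',o['contact_force'].round(1),'q7',o['joints'][6].round(3))
E
python3 m.py
python3 -m jog '[{"rx":0,"ry":0,"rz":-0.3,"x":0,"y":0.005,"z":0,"jaw":-1}]' 60 >/dev/null; python3 m.py
python3 -m jog '[{"rx":0,"ry":0,"rz":-0.3,"x":0.005,"y":0,"z":0,"jaw":-1}]' 60 >/dev/null; python3 m.py
python3 -m jog '[{"rx":0,"ry":0,"rz":-0.3,"x":0,"y":0,"z":0,"jaw":-1}]' 60 >/dev/null; python3 m.py
python3 -m jog '[{"rx":0,"ry":0,"rz":-0.3,"x":0,"y":0,"z":0,"jaw":-1}]' 60 >/dev/null; python3 m.py
```

```text
102.7 Mz 0.063 t7 -0.357 F [3.2 3.2 4.7] q7 0.791
99.7 Mz 0.304 t7 0.257 F [3.5 2.  2. ] q7 0.75
96.7 Mz 0.463 t7 -0.048 F [2.4 1.8 4. ] q7 0.709
93.7 Mz 0.541 t7 -0.141 F [2.6 2.1 2.6] q7 0.669
90.7 Mz 0.44 t7 -0.042 F [3.7 3.1 3.2] q7 0.629
```

```bash

python3 -m jog '[{"rx":0,"ry":0,"rz":-0.3,"x":0.005,"y":0.005,"z":0,"jaw":-1}]' 60 >/dev/null; python3 m.py
python3 -m jog '[{"rx":0,"ry":0,"rz":-0.3,"x":0,"y":0,"z":0,"jaw":-1}]' 60 >/dev/null; python3 m.py
python3 -m jog '[{"rx":0,"ry":0,"rz":-0.3,"x":0,"y":0,"z":0,"jaw":-1}]' 60 >/dev/null; python3 m.py
python3 -m jog '[{"rx":0,"ry":0,"rz":-0.3,"x":0,"y":0,"z":0,"jaw":-1}]' 60 >/dev/null; python3 m.py
python3 -m jog '[{"rx":0,"ry":0,"rz":-0.3,"x":0.005,"y":0.005,"z":0,"jaw":-1}]' 60 >/dev/null; python3 m.py
python3 -m jog '[{"rx":0,"ry":0,"rz":-0.3,"x":0,"y":0,"z":0,"jaw":-1}]' 60 >/dev/null; python3 m.py
python3 -m jog '[{"rx":0,"ry":0,"rz":-0.3,"x":0,"y":0,"z":0,"jaw":-1}]' 60 >/dev/null; python3 m.py
python3 -m jog '[{"rx":0,"ry":0,"rz":-0.3,"x":0,"y":0,"z":0,"jaw":-1}]' 60 >/dev/null; python3 m.py
```

```text
87.7 Mz 0.522 t7 -0.145 F [2.2 1.2 3.6] q7 0.589
84.6 Mz 0.153 t7 0.351 F [2.6 0.8 4.2] q7 0.548
81.6 Mz 0.094 t7 0.36 F [3.1 0.2 3.2] q7 0.507
78.6 Mz 0.191 t7 0.318 F [3.7 1.7 1.9] q7 0.467
75.6 Mz 0.141 t7 0.305 F [ 2.3 -0.   1.9] q7 0.427
72.6 Mz 0.215 t7 0.172 F [3.7 0.1 1.1] q7 0.387
69.6 Mz 0.359 t7 0.099 F [3.6 0.6 1.4] q7 0.346
66.6 Mz 0.479 t7 0.004 F [3.9 0.1 1.2] q7 0.306
```

```bash

python3 -m jog '[{"rx":0,"ry":0,"rz":-0.3,"x":0.005,"y":0,"z":-0.005,"jaw":-1},{"rx":0,"ry":0,"rz":-0.3,"x":0,"y":0,"z":0,"jaw":-1}]' 60 >/dev/null; python3 m.py
python3 -m jog '[{"rx":0,"ry":0,"rz":-0.3,"x":0.005,"y":0,"z":0,"jaw":-1}]' 60 >/dev/null; python3 m.py
python3 -m jog '[{"rx":0,"ry":0,"rz":-0.3,"x":0,"y":0,"z":0,"jaw":-1}]' 60 >/dev/null; python3 m.py
python3 -m jog '[{"rx":0,"ry":0,"rz":-0.3,"x":0,"y":0,"z":0,"jaw":-1}]' 60 >/dev/null; python3 m.py
python3 -m jog '[{"rx":0,"ry":0,"rz":-0.3,"x":0,"y":0,"z":0,"jaw":-1},{"rx":0,"ry":0,"rz":-0.3,"x":0.005,"y":0,"z":0,"jaw":-1}]' 60 >/dev/null; python3 m.py
python3 -m jog '[{"rx":0,"ry":0,"rz":-0.3,"x":0.005,"y":0,"z":0,"jaw":-1},{"rx":0,"ry":0,"rz":-0.3,"x":0,"y":0,"z":0,"jaw":-1}]' 60 >/dev/null; python3 m.py
python3 -m jog '[{"rx":0,"ry":0,"rz":-0.3,"x":0,"y":0,"z":0,"jaw":-1}]' 60 >/dev/null; python3 m.py
python3 -m jog '[{"rx":0,"ry":0,"rz":-0.3,"x":0,"y":0,"z":0,"jaw":-1}]' 60; python3 m.py
```

```text
60.6 Mz 0.491 t7 -0.06 F [3.8 0.9 4.1] q7 0.226
57.6 Mz 0.473 t7 -0.026 F [3.1 0.5 4.8] q7 0.185
54.6 Mz 0.177 t7 0.198 F [ 3.4 -0.6  5.3] q7 0.144
51.6 Mz 0.113 t7 0.351 F [2.6 0.3 4.4] q7 0.102
45.6 Mz 0.12 t7 0.295 F [ 3.3 -0.7  5.4] q7 0.02
39.6 Mz 0.315 t7 0.081 F [ 3.4 -1.4  4.4] q7 -0.063
36.6 Mz 0.484 t7 -0.018 F [ 2.8 -1.2  4.4] q7 -0.104
clock: 17.08
tcp_pos: [0.5043, -0.0426, 0.1197]
orientation: [3.004, 0.907, 0.003]
contact_force: [3.6, -1.9, 3.7]
grip_width: 0.0478
gripper_force: 63.1
33.6 Mz 0.574 t7 -0.079 F [ 3.6 -1.9  3.7] q7 -0.146
```

Second click came at about 56°. The third is due near 26°, so I'll go on to about 13°.

```bash

python3 -m jog '[{"rx":0,"ry":0,"rz":-0.3,"x":0,"y":0,"z":0,"jaw":-1},{"rx":0,"ry":0,"rz":-0.3,"x":0.005,"y":-0.005,"z":0,"jaw":-1}]' 60 >/dev/null; python3 m.py
python3 -m jog '[{"rx":0,"ry":0,"rz":-0.3,"x":0,"y":0,"z":0,"jaw":-1}]' 60 >/dev/null; python3 m.py
python3 -m jog '[{"rx":0,"ry":0,"rz":-0.3,"x":0,"y":0,"z":0,"jaw":-1}]' 60 >/dev/null; python3 m.py
python3 -m jog '[{"rx":0,"ry":0,"rz":-0.3,"x":0,"y":0,"z":0,"jaw":-1},{"rx":0,"ry":0,"rz":-0.3,"x":0,"y":0,"z":0,"jaw":-1}]' 60 >/dev/null; python3 m.py
python3 -m jog '[{"rx":0,"ry":0,"rz":-0.15,"x":0,"y":0,"z":0,"jaw":-1},{"rx":0,"ry":0,"rz":0,"x":0,"y":0,"z":0,"jaw":-1}]' 60 ; python3 m.py
```

```text
27.6 Mz 0.496 t7 -0.028 F [ 1.6 -1.4  6.3] q7 -0.23
24.6 Mz 0.268 t7 0.104 F [ 3.5 -2.4  3.5] q7 -0.272
21.5 Mz 0.065 t7 0.382 F [ 4.  -1.6  5.5] q7 -0.315
15.5 Mz 0.134 t7 0.317 F [ 4.1 -2.5  3.4] q7 -0.402
clock: 18.08
tcp_pos: [0.5045, -0.0433, 0.1198]
orientation: [3.115, 0.385, 0.004]
contact_force: [4.4, -4.0, 3.8]
grip_width: 0.0483
gripper_force: 63.2
14.1 Mz 0.105 t7 -0.239 F [ 4.4 -4.   3.8] q7 -0.423
```

```bash

python3 -m jog '[{"rx":0,"ry":0,"rz":0,"x":0.01,"y":-0.01,"z":0.005,"jaw":-1},{"rx":0,"ry":0,"rz":0,"x":0,"y":0,"z":0,"jaw":-1}]' 20; python3 -m jog '[{"rx":0,"ry":0,"rz":0,"x":0,"y":0,"z":0,"jaw":0.3},{"rx":0,"ry":0,"rz":0,"x":0,"y":0,"z":0,"jaw":0.9},{"rx":0,"ry":0,"rz":0,"x":0,"y":0,"z":0,"jaw":0.9},{"rx":0,"ry":0,"rz":0,"x":0,"y":0,"z":0,"jaw":0.9}]' 20; python3 m.py
python3 -m jog '[{"rx":0,"ry":0,"rz":0,"x":0,"y":0,"z":0.3,"jaw":0.9},{"rx":0,"ry":0,"rz":0,"x":0,"y":0,"z":0.8,"jaw":0.9},{"rx":0,"ry":0,"rz":0,"x":0,"y":0,"z":1,"jaw":0.9},{"rx":0,"ry":0,"rz":0,"x":0,"y":0,"z":1,"jaw":0.9},{"rx":0,"ry":0,"rz":0,"x":0,"y":0,"z":0,"jaw":0.9}]' 20
python3 -c "
from h import *
snap('scene','s2.png',(230,140,390,300),5)"
```

```text
clock: 18.32
tcp_pos: [0.5045, -0.0433, 0.1197]
orientation: [3.116, 0.384, 0.002]
contact_force: [4.8, -3.1, 3.2]
grip_width: 0.0481
gripper_force: 63.1
clock: 18.82
tcp_pos: [0.5035, -0.042, 0.1191]
orientation: [-3.118, -0.384, 0.001]
contact_force: [-0.3, -0.2, 0.7]
grip_width: 0.0813
gripper_force: 0.0
14.0 Mz 0.036 t7 0.002 F [-0.3 -0.2  0.7] q7 -0.424
clock: 19.45
tcp_pos: [0.5061, -0.0442, 0.3107]
orientation: [-3.114, -0.381, -0.016]
contact_force: [-0.7, -0.4, 0.1]
grip_width: 0.0809
gripper_force: 0.0
```

View pics/s2.png

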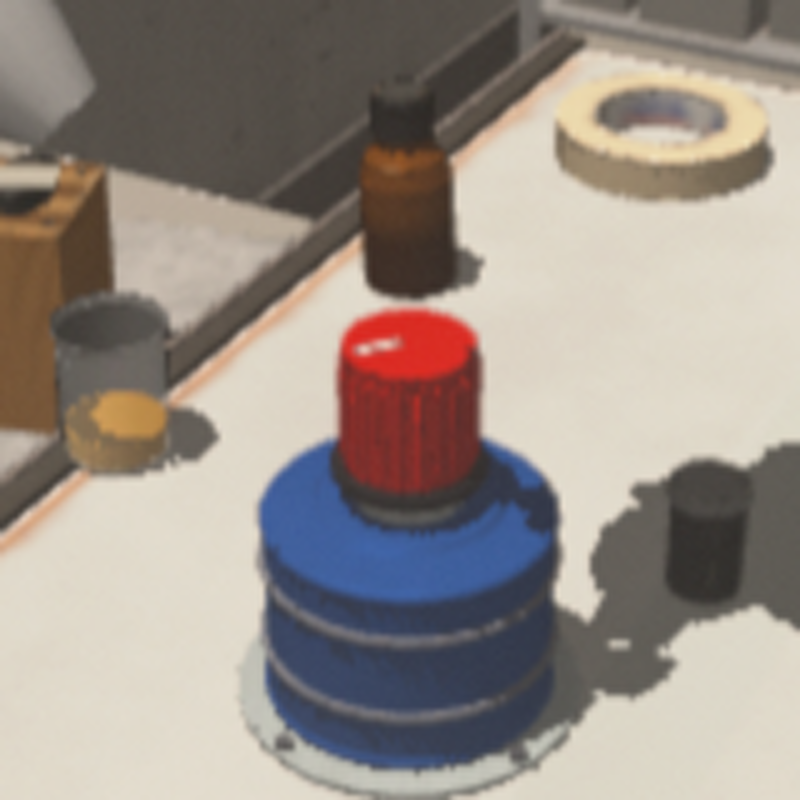

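The cap sits upright at (410,400), fully down on the black flange. Its line points left, as expected for a no-slip turn, and the beaker, bottle and film can have not moved.

```bash
python3 -c "
from h import *
print(r.hand_in())"
```

```text
the job is handed in; nothing more can be done
None
```

The job is handed in: the cap sits fully home on the plug, turned clockwise to the stop and through three ratchet clicks. The beaker, film can and amber bottle were not disturbed, and it took about 20 s of the 72 s allowed.

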